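Slide the glue scraper home in the tool rack

TASK

Put the red-handled glue scraper away: slide its blade, gently and edge first, into the empty slot of the red-topped pocket in the sloping tool rack, past the spring roller, until it is fully home: its edge has pressed the hidden cork pad flat on the depth stop, without shoving the stop itself out of its setting. Then let go of it. Leave everything else on the bench where it is.

Things in the scene. Friction and masses are not known exactly. Their poses are not given: they have to be found in the camera images.
- scraper: Flat-backed glue scraper, red handle, lying on its back; 110-225 g. Origin on the flat underside below the best grip point. x to the blade, y across, z up out of the back. Handle: x -75 to +40 mm, 24 wide, 22 thick (z 0-22). Steel blade: x +40 to +125 mm, 50 wide, 4 thick (z 0-4), underside flush with the handle's.
- scraper_tip (a point): Middle of the blade's front edge, on the underside (x = +125 mm of the scraper).
- slot: Empty slot of the fixed plywood pocket with the red roof; it slopes 35 deg down from its mouth, which faces away from the robot. Origin: middle of the mouth at floor level, 82 mm above the bench. x points out of the slot and 35 deg up, y along its width, z square to its floor (up). Opening 54 mm wide (y), 6 mm high (z 0-6). Roof 10 mm thick, ends at x = 0. Over 45 N from the scraper splits it.
- slot_sill (a point): Outer edge of the sill, middle: the slot's floor runs on outside the mouth as an open sill without sides, x 0 to +18 mm of the slot, 88 mm wide. A blade can be laid on it and felt, then slid in.
- pad (a joint): Cork pad, 50 mm wide, on the depth stop at the inner end of the slot, out of sight. The stop's setting differs each time and is not told: the untouched pad's face lies anywhere from 42 to 66 mm inside the mouth. Value: m it is pressed towards the stop (0 untouched, 0.004 = flat on the stop). Yields at about 2 N and stays where it is pushed.
- stop (a joint): Depth stop behind the pad, clamped by friction only. Value: m it has been shoved deeper out of its setting (0 as set, at most 0.012). It stays put until the pad is flat and the blade then pushes on it with more than 14 N (beyond the roller's drag).
- catch (a joint): Brass spring roller in the slot's roof, 16 mm across, lying along y, centred at x = -30 mm of the slot, reaching down to 2.5 mm above the floor. Value: m it is lifted (0 at rest, up to 0.006). Passing it takes about 3 to 6 N of push along the slot; it then goes on gripping the blade, which does not fall home by itself.
- rack: Fixed dark plank under the rack, 120 (x) x 300 (y) x 12 mm, origin under its centre; y runs along the row of three pockets, 95 mm apart, in varying order.
- side_a: Neighbour pocket, blue roof, same build, filled: a blue handle, 24 mm wide, reaches 130 mm out of its mouth along the slope. Fixed. Origin on the plank; its mouth is 15 mm towards +x and 70 mm up.
- side_b: Neighbour pocket, yellow roof, filled: a round wooden handle, 24 mm thick, reaches 135 mm out of its mouth. Fixed. Origin as for side_a.
- hammer: Bystander: claw hammer lying flat, about 300 mm long.
- glue: Bystander: orange glue bottle, 56 mm across, 170 mm tall, standing.
- jar: Bystander: glass jar with steel cap, 76 mm across, 110 mm tall, standing.
- square: Bystander: try square lying flat, wooden stock 110 mm, steel blade 180 mm, origin under the stock.
- offcut: Bystander: pale wooden offcut 160 x 60 x 20 mm lying flat.
- brush: Bystander: bench brush lying flat.

How it is judged:
By the outcome, as a careful person would: the job done as asked, in the order asked, and still so for the second after the job is handed in, with the robot touching nothing.
It also fails if it takes over 70 s, if anything falls off the work surface, if the arm or the gripper's body presses on something with over 40 N, if the wrist force passes 120 N, or if a joint passes its speed limit or range.

ROBOT

A 7-joint arm with a two-finger parallel gripper is mounted at the origin on the work surface. World frame = base frame: x ahead of the robot, y to its left, z up, the work surface at z = 0. Lengths are in m, angles in rad, forces in N, time in s.
With the tool pointing down it reaches from about 0.35 to 0.9 m from the base axis. Payload 8.1 kg.
Tool frame: the origin (TCP) lies on the centre line of the jaws, within the pads' length; the fingertips stand 25 mm ahead of it and the grasp point (between the pads) lies 6 mm ahead of it; z points along the fingers, y is the direction in which the jaws open and shut (so a half turn about z gives the same grasp; the last joint's range is limited). The gripper opens to 92 mm and grips with 3 to 60 N. Pads are 19 mm wide; open, the fingers measure 130 mm over their backs; the gripper's body (75 mm by 190 mm) begins 47 mm behind the grasp point.
Start: joints at [1.143, 0.434, 0.025, 1.573, -0.012, 1.134, -0.075], TCP at [0.199, -0.592, 0.252] pointing down, gripper open.
Joint ranges: [-2.62, 2.62], [-0.44, 2.09], [-1.27, 1.32], [0.08, 2.57], [-1.32, 4.46], [0.12, 2], [-2.74, 2.74]. Speed limits (rad/s): [2.22, 2.22, 3.01, 3.01, 3.14, 3.14, 3.14].

INTERFACE

Orientations are given as a unit quaternion [w, x, y, z].
In Python, from bench import ctrl gives the robot as it stands.
- The arm moves only by the tool drive_tool, never from a script. Its argument "commands" is one flat list of numbers, 7 for each row, row after row: the shift along the world's x, y, z in mm, then the turn, a rotation vector about the world's x, y, z in degrees, then the finger opening in mm, from 0 to 91.8. A call has 1 to 12 rows; each row shifts and turns the commanded pose from where the row before left it; what a row does not reach is not made up. A row lasts 1/8 s, in which the tool goes at most 62.5 mm and 10.7 degrees, less where a joint would pass 70% of its speed; a pose out of reach is approached as far as the arm can. A call with a gripper value outside its range is refused whole. The fingers move at their own pace and stop on an object; "squeeze" is the grip in N (left out, the last holds). Time passes only in rows, so rows that do not move let the fingers close. It gives the time, the measured TCP pose, the force and the opening at its end, in the units of the state.
- ctrl.get_obs(): the state, without advancing time (a new reading comes with each control period).
- ctrl.grab_frame(name): name is "scene" or "top" or "wrist"; returns a dict with "img" (480x640x3 uint8, red, green, blue), "depth" (480x640 float32, m along the optical axis (not along the pixel's ray), 0 where there is no reading), "vfov" (degrees; the focal length in pixels is half the picture's height over the tangent of half this angle, whatever the lens; pixels are square), "cx", "cy" (the principal point, pixels), "dist_coeffs" ([k1, k2, p1, p2, k3] as OpenCV has them; the pictures are not rectified), "R" (3x3) and "t" (3): a world point X has camera coordinates R X + t. Camera axes: x right, y down, z forward; pixel columns grow to the right and rows downward; lengths in m; the calibration is good to about 2 mm. A picture is of the moment at which its call begins.
- ctrl.hand_in(): hands the job in, once; it reports no verdict.
The state is a dict: "time_s": time; "joint_pos": joint angles; "joint_velocities": joint speeds; "joint_torque": joint torques, N m; "position": TCP position; "tool_rot": TCP orientation; "wrist_force": force on the tool from outside, world axes, zero at the start; "moment": the same for the moment, N m; "finger_gap": opening from 0.0 (shut) to 1.0 (fully open).
Only numpy, scipy, OpenCV 4.12 (cv2) and the standard library are available. Lean on these libraries where they do the work, as an engineer would, in place of code of your own. Each camera call takes 0.05 s, during which the arm holds its last target. There are 200 camera calls.

## Working session

There is one attempt and no reset: what is moved stays moved. The work goes in short steps, Python scripts to look and compute and a tool call to move; the robot and the scene stay as the last step left them, time stands still between calls to the robot, and variables do not carry over. Pictures are saved under pics/ and viewed, about 8 in all and at most 12, crops included, and the job is handed in when it is done.

Besides the shell and the picture viewer there is one more tool, called after ">>>" as name(argument=value, ...) on one line, values as JSON. drive_tool: Moves the arm, as the interface text tells. Its arguments: {"type":"object","properties":{"commands":{"type":"array","items":{"type":"number"}},"squeeze":{"type":"number"}},"required":["commands"]}

```bash
mkdir -p pics
cat > h.py <<'E'
import numpy as np, cv2
from bench import ctrl
def grab(n):
    f=ctrl.grab_frame(n); f['R']=np.array(f['R']); f['t']=np.array(f['t']); return f
def K(f):
    fl=240/np.tan(np.radians(f['vfov'])/2); return np.array([[fl,0,f['cx']],[0,fl,f['cy']],[0,0,1]])
def cloud(f):
    v,u=np.mgrid[0:480,0:640]
    p=cv2.undistortPoints(np.stack([u.ravel(),v.ravel()],1).astype(np.float64)[:,None],K(f),np.array(f['dist_coeffs'],float)).reshape(480,640,2)
    d=f['depth']; c=np.dstack([p[...,0]*d,p[...,1]*d,d])
    X=(c-f['t'])@f['R']; X[d==0]=np.nan; return X
def save(n,f): cv2.imwrite('pics/'+n,cv2.cvtColor(f['img'],cv2.COLOR_RGB2BGR))
E
python3 - <<'E'
from h import *
np.set_printoptions(precision=4,suppress=True)
for n in('top','scene'):
    f=grab(n); save(n+'1.png',f); X=cloud(f); np.savez('/tmp/'+n,X=X,img=f['img']); print(n,-f['R'].T@f['t'],f['vfov'])
    hsv=cv2.cvtColor(f['img'],cv2.COLOR_RGB2HSV); m=((hsv[...,0]<6)|(hsv[...,0]>174))&(hsv[...,1]>140)&(hsv[...,2]>60)
    k,l,s,c=cv2.connectedComponentsWithStats(m.astype(np.uint8))
    for i in range(1,k):
        if s[i,4]>60: print(s[i],c[i],np.nanmedian(X[l==i],0))
print(ctrl.get_obs())
E
```

```text
top [0.4269 0.033  1.6078] 45.234171628232595
[246 203  24  35 296] [257.5439 220.6588] [0.5778 0.2296 0.0221]
[369 248  39  33 837] [387.6691 264.2234] [ 0.4544 -0.1241  0.0732]
scene [ 1.0542 -0.507   1.1667] 57.48868050701391
[366 221  19  27 207] [374.6667 233.913 ] [0.5805 0.2262 0.0227]
[252 261  35  24 368] [268.9402 272.4511] [ 0.4647 -0.1275  0.0819]
{'time_s': 0.1, 'joint_pos': array([ 1.1434,  0.4351,  0.025 ,  1.574 , -0.0116,  1.134 , -0.0751]), 'joint_velocities': array([ 0.0016, -0.0015,  0.0008, -0.0029, -0.0004, -0.0003, -0.0007]), 'joint_torque': array([  0.0037, -66.9122,   0.9886, -31.5145,  -0.0605,   0.0374,
         0.0001]), 'position': array([ 0.1993, -0.592 ,  0.251 ]), 'tool_rot': array([-0.0007,  0.9868,  0.1617, -0.0002]), 'wrist_force': array([ 0.6018,  0.5661, -0.1696]), 'moment': array([ 0.0238,  0.0296, -0.0296]), 'finger_gap': 1.0003073854942723}
```

View pics/top1.png

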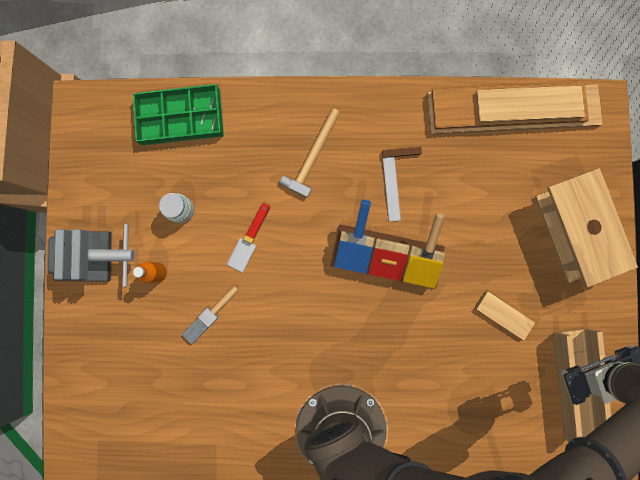

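View pics/scene1.png

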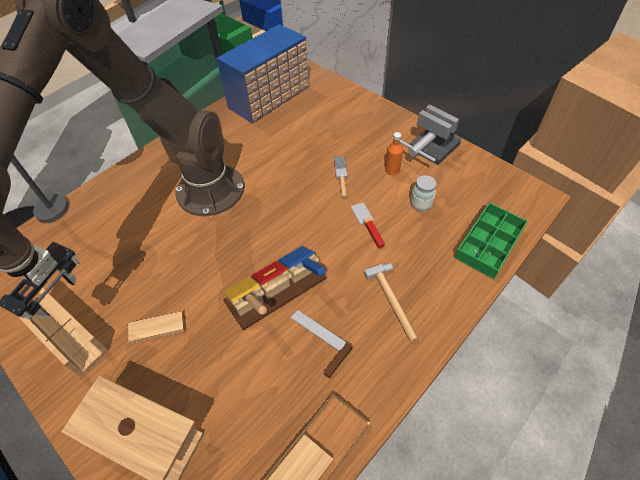

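The top view has +x up and +y left. The scraper's handle is at px (257,221) and its blade at (240,255), pointing at the robot. The red pocket is in the middle of the rack at (388,264), between blue (352,250) and yellow (425,268), with the mouths facing up (+x). The scene view agrees.

Run:
```python
from h import *
np.set_printoptions(precision=4,suppress=True)
d=np.load('/tmp/top.npz');X=d['X'];img=d['img'];hsv=cv2.cvtColor(img,cv2.COLOR_RGB2HSV)
red=((hsv[...,0]<6)|(hsv[...,0]>174))&(hsv[...,1]>140)&(hsv[...,2]>60)
def comp(m,box):
    z=np.zeros_like(m); x0,y0,x1,y1=box; z[y0:y1,x0:x1]=m[y0:y1,x0:x1]; return z
for nm,m,box in(('handle',red&(X[...,2]>.015),(235,190,280,245)),('blade',(hsv[...,1]<50)&(hsv[...,2]>150),(220,225,265,280))):
    P=X[comp(m,box)]; r=cv2.minAreaRect((P[:,:2]*1000).astype(np.float32)); c,s,vt=np.linalg.svd(P[:,:2]-P[:,:2].mean(0),full_matrices=False)
    print(nm,len(P),r,np.median(P[:,2]),np.degrees(np.arctan2(vt[0,1],vt[0,0])),P.mean(0))
for nm,h in(('blue',(105,125)),('red',None),('yellow',(22,32))):
    m=red if h is None else (hsv[...,0]>h[0])&(hsv[...,0]<h[1])&(hsv[...,1]>140)
    m=comp(m,(320,195,450,295))&(X[...,2]>.05); P=X[m]; print(nm,len(P),P.mean(0),cv2.minAreaRect((P[:,:2]*1000).astype(np.float32)))
```

```text
handle 275 ((580.0569458007812, 229.8643035888672), (23.73406219482422, 99.40338897705078), 63.56400680541992) 0.022364816832670366 152.99940885978293 [0.5783 0.2295 0.0223]Traceback (most recent call last):
  File "<stdin>", line 8, in <module>
    u, s, vh = gufunc(a, signature=signature)
               ~~~~~~^^^^^^^^^^^^^^^^^^^^^^^^
    raise LinAlgError("SVD did not converge")
numpy.linalg.LinAlgError: SVD did not converge
```

>>> drive_tool(commands=[10,30,50,0,0,0,91.8,20,40,40,0,0,-5,91.8,20,50,20,0,0,-5,91.8,20,50,0,0,0,-5,91.8,20,50,0,0,0,-5,91.8,20,50,0,0,0,-5,91.8,20,50,0,0,0,-5,91.8,20,50,0,0,0,-5,91.8,20,50,0,0,0,-5,91.8,20,50,0,0,0,-4,91.8,25,50,0,0,0,0,91.8,25,50,0,0,0,0,91.8])

```text
time_s: 1.6
position: [0.4397, -0.0208, 0.3617]
tool_rot: [0.0, 0.975, -0.22, 0.0]
wrist_force: [0.7, -1.5, 0.6]
finger_gap: 1.0
```

>>> drive_tool(commands=[20,50,0,0,0,0,91.8,20,50,0,0,0,0,91.8,20,50,0,0,0,0,91.8,20,50,0,0,0,0,91.8,20,50,0,0,0,0,91.8,0,0,0,0,0,0,91.8,0,0,0,0,0,0,91.8])

```text
time_s: 2.48
position: [0.5393, 0.2272, 0.3611]
tool_rot: [0.001, 0.976, -0.22, -0.0]
wrist_force: [-0.2, -0.7, -0.3]
finger_gap: 0.998
```

Run:
```python
from h import *
np.set_printoptions(precision=4,suppress=True)
f=grab('wrist');save('w1.png',f);X=cloud(f);np.savez('/tmp/w1',X=X,img=f['img'])
o=ctrl.get_obs();print(o['position'],o['tool_rot'],-f['R'].T@f['t'],f['R'][2],f['vfov'])
hsv=cv2.cvtColor(f['img'],cv2.COLOR_RGB2HSV)
red=((hsv[...,0]<6)|(hsv[...,0]>174))&(hsv[...,1]>140)&(X[...,2]>.017)&(X[...,0]>.5)
P=X[red];print(len(P),cv2.minAreaRect((P[:,:2]*1000).astype(np.float32)),np.median(P[:,2]))
```

```text
[0.5394 0.2265 0.3614] [ 0.0006  0.9754 -0.2203 -0.0001] [0.5989 0.199  0.4941] [-0.2234  0.1049 -0.9691] 70.85678923617169
1126 ((579.478515625, 230.708984375), (22.678144454956055, 98.78119659423828), 63.79594802856445) 0.021942267874577964
```

View pics/w1.png

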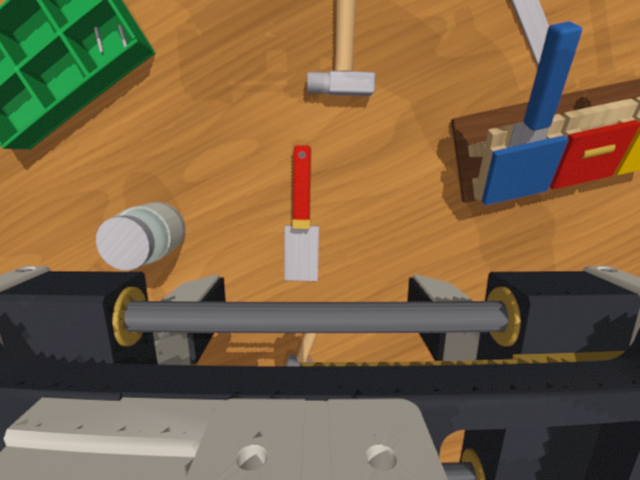

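Run:
```python
from h import *
d=np.load('/tmp/w1.npz');X=d['X'];img=d['img'];hsv=cv2.cvtColor(img,cv2.COLOR_RGB2HSV)
m=np.zeros((480,640),bool);m[222:290,275:330]=((hsv[...,1]<60)&(hsv[...,2]>120))[222:290,275:330]
m&=np.isfinite(X[...,2]);P=X[m];r=cv2.minAreaRect((P[:,:2]*1000).astype(np.float32));print(len(P),r,np.median(P[:,2]))
y=np.array(cv2.boxPoints(r));print(y)
```

```text
1754 ((484.482177734375, 277.4367980957031), (49.44908905029297, 87.2503662109375), 63.23455810546875) 0.004225327831860588
[[434.39667 275.00742]
 [512.2988  235.71518]
 [534.5677  279.86618]
 [456.66553 319.15842]]
```

The wrist view shows the scraper with its handle at (302,190) and its blade at (301,253). Blade and handle fits agree: origin (0.5575,0.2413), yaw about 153.7°.

>>> drive_tool(commands=[18,15,-50,0,0,-0.9,60,0,0,-55,0,0,0,60,0,0,-55,0,0,0,60,0,0,-55,0,0,0,60,0,0,-50,0,0,0,60,0,0,-35,0,0,0,60,0,0,-20,0,0,0,60,0,0,-10,0,0,0,60,0,0,0,0,0,0,60,0,0,0,0,0,0,60])

```text
time_s: 3.78
position: [0.5582, 0.2426, 0.0329]
tool_rot: [-0.001, 0.974, -0.228, 0.001]
wrist_force: [-0.1, -0.0, -0.1]
finger_gap: 0.655
```

>>> drive_tool(commands=[0,-1,-5,0,0,0,60,0,0,0,0,0,0,60,0,0,0,0,0,0,15,0,0,0,0,0,0,15,0,0,0,0,0,0,15,0,0,0,0,0,0,15,0,0,0,0,0,0,15], squeeze=50)

```text
time_s: 4.65
position: [0.5574, 0.2417, 0.0268]
tool_rot: [-0.0, 0.974, -0.227, -0.0]
wrist_force: [0.8, -0.3, -0.0]
finger_gap: 0.258
```

>>> drive_tool(commands=[0,0,20,0,0,0,15,0,0,50,0,0,0,15,0,0,55,0,0,0,15,0,0,55,0,0,0,15,5,-40,50,0,0,3,15,10,-50,50,0,0,3,15,10,-50,20,0,0,3,15,10,-50,0,0,0,3,15,10,-50,0,0,0,0,15,10,-50,0,0,0,0,15,0,-30,0,0,0,0,15,0,0,0,0,0,0,15])

```text
time_s: 6.15
position: [0.6106, -0.0749, 0.3185]
tool_rot: [0.001, 0.992, -0.127, -0.0]
wrist_force: [0.6, -0.7, -1.6]
finger_gap: 0.259
```

Run:
```python
from h import *
np.set_printoptions(precision=4,suppress=True)
f=grab('wrist');save('w2.png',f);X=cloud(f);np.savez('/tmp/w2',X=X,img=f['img'],R=f['R'],t=f['t'])
o=ctrl.get_obs();print(o)
```

```text
{'time_s': 6.2, 'joint_pos': array([ 0.1927,  0.3903, -0.2346,  1.481 ,  0.0925,  1.282 , -1.874 ]), 'joint_velocities': array([-0.0305, -0.0055, -0.0366,  0.0021, -0.01  ,  0.    , -0.0075]), 'joint_torque': array([  2.5075, -65.265 ,  -0.8641, -33.989 ,   0.3926,  -0.0109,
         0.1796]), 'position': array([ 0.6107, -0.0723,  0.3187]), 'tool_rot': array([ 0.0001,  0.9921, -0.1256, -0.0004]), 'wrist_force': array([ 0.1506,  1.7413, -1.5692]), 'moment': array([ 0.0488, -0.0364, -0.0215]), 'finger_gap': 0.2579091538992375}
```

View pics/w2.png

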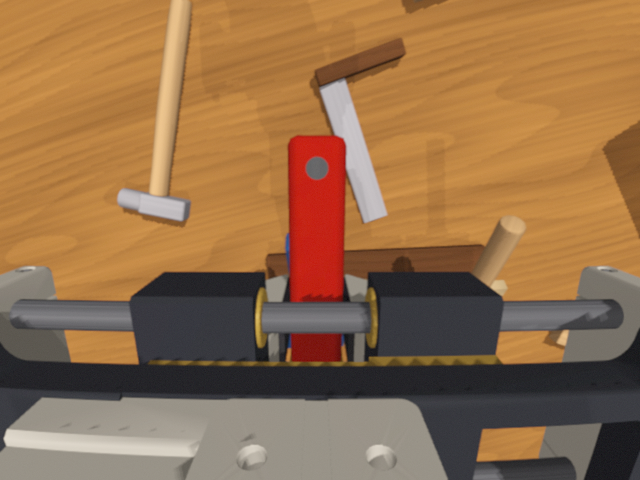

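The camera's view of the rack is blocked by the scraper here (handle at (318,250), rack behind it). I'll fit the rack from the earlier frames instead.

Run:
```python
from h import *
np.set_printoptions(precision=4,suppress=True)
for n in('top','scene','w1'):
    d=np.load('/tmp/%s.npz'%n);X=d['X'];hsv=cv2.cvtColor(d['img'],cv2.COLOR_RGB2HSV);H,S=hsv[...,0],hsv[...,1]
    print(n)
    Z=X[...,2]; reg=(X[...,0]>.36)&(X[...,0]<.62)&(X[...,1]>-.3)&(X[...,1]<.05)
    red=reg&((H<6)|(H>174))&(S>140)&(Z>.04)&(Z<.13)
    P=X[red]; 
    for it in range(3):
        c=P.mean(0);v=np.linalg.svd(P-c)[2];r=(P-c)@v[2];P=P[abs(r)<max(2*r.std(),.0015)]
    nrm=v[2]*np.sign(v[2,2]);print(' red plane n',nrm,'tilt',np.degrees(np.arccos(nrm[2])),'yaw',np.degrees(np.arctan2(-nrm[1],-nrm[0])),len(P),r.std(),'c',c)
    for yaw in(-12.,-13.,-14.):
        a=np.radians(yaw);t=np.radians(35);ex=np.array([np.cos(a)*np.cos(t),np.sin(a)*np.cos(t),np.sin(t)]);ey=np.array([-np.sin(a),np.cos(a),0]);ez=np.cross(ex,ey)
        Q=P@np.c_[ex,ey,ez];print('  yaw',yaw,np.percentile(Q,[1,50,99],axis=0).ravel())
    # plank: dark brown, z~12mm
    pl=reg&(Z>.006)&(Z<.018)
    print(' plank',pl.sum(),cv2.minAreaRect((X[pl][:,:2]*1000).astype(np.float32)))
    for nm,h in(('blue',(100,125)),('yel',(22,32))):
        m=reg&(H>h[0])&(H<h[1])&(S>150)&(Z>.04)&(Z<.13); B=X[m]
        if len(B)>50: print(' ',nm,len(B),B.mean(0))
```

```text
top
 red plane n [-0.5564  0.1208  0.8221] tilt 34.70903134439221 yaw -12.247372473911105 753 0.002656365927653653 c [ 0.4557 -0.1236  0.0743]
  yaw -12.0 [ 0.3868 -0.0701 -0.2145  0.426  -0.0256 -0.2095  0.4686  0.0167 -0.2046]
  yaw -13.0 [ 0.3874 -0.0619 -0.2148  0.4264 -0.0173 -0.2097  0.4687  0.0249 -0.2048]
  yaw -14.0 [ 0.3873 -0.0536 -0.2151  0.4266 -0.009  -0.2098  0.4691  0.0332 -0.2047]
 plank 1334 ((490.59759521484375, -125.67681884765625), (348.2510681152344, 258.696533203125), 89.79354095458984)
  blue 904 [ 0.481  -0.0328  0.0785]
  yel 870 [ 0.4374 -0.2169  0.0751]
scene
 red plane n [-0.5361  0.0939  0.8389] tilt 32.97091014579337 yaw -9.930361792572263 304 0.002010648600883846 c [ 0.4606 -0.1257  0.0789]
  yaw -12.0 [ 0.3889 -0.0681 -0.2135  0.4352 -0.0271 -0.2081  0.4678  0.0164 -0.2052]
  yaw -13.0 [ 0.3887 -0.0598 -0.214   0.4354 -0.0184 -0.2083  0.4687  0.0246 -0.2052]
  yaw -14.0 [ 0.3889 -0.0514 -0.2145  0.435  -0.0103 -0.2085  0.4687  0.033  -0.2051]
 plank 1464 ((489.42376708984375, -126.22688293457031), (259.0363464355469, 342.3117980957031), 0.9302647113800049)
  blue 378 [ 0.4882 -0.0368  0.0852]
w1
 red plane n [-0.5584  0.1203  0.8208] tilt 34.831851572312495 yaw -12.161521865739983 2672 0.0007151461700337972 c [ 0.4563 -0.1213  0.0737]
  yaw -12.0 [ 0.3864 -0.0686 -0.2115  0.4265 -0.0234 -0.2101  0.4662  0.0178 -0.2088]
  yaw -13.0 [ 0.3865 -0.0603 -0.2118  0.4268 -0.0151 -0.2103  0.4665  0.0261 -0.2088]
  yaw -14.0 [ 0.3866 -0.052  -0.2122  0.4269 -0.0068 -0.2104  0.4668  0.0345 -0.2086]
 plank 4268 ((540.5813598632812, -110.05029296875), (147.5535430908203, 300.05621337890625), 8.27658748626709)
  blue 4187 [ 0.4896 -0.0305  0.0829]
  yel 487 [ 0.4286 -0.1797  0.0631]
```

```bash
cat > g.py <<'E'
from h import *
from scipy.spatial.transform import Rotation as Ro
np.set_printoptions(precision=2,suppress=True)
a,t=np.radians(-12.2),np.radians(35)
ex=np.array([np.cos(a)*np.cos(t),np.sin(a)*np.cos(t),np.sin(t)]);ey=np.array([-np.sin(a),np.cos(a),0]);ez=np.cross(ex,ey)
S=np.c_[ex,ey,ez]; O=np.array([.4958,-.1320,.0824]); GZ=.0268
RT=np.c_[ex,-ey,-ez]
def state():
    o=ctrl.get_obs(); q=o['tool_rot']; R=Ro.from_quat([q[1],q[2],q[3],q[0]]).as_matrix(); p=o['position']
    tip=p+R@[-.125,0,GZ]; return o,R,p,tip
def report():
    o,R,p,tip=state(); print('t',o['time_s'],'tip in slot mm',S.T@(tip-O)*1000,'F slot',S.T@o['wrist_force'],'M slot',S.T@o['moment'],'rot err deg (slot axes)',S.T@np.degrees(Ro.from_matrix(RT@R.T).as_rotvec()))
def to(x,y,z):
    o,R,p,tip=state(); goal=O+S@np.array([x,y,z])/1000+ex*.125+ez*GZ
    print('shift mm',(goal-p)*1000,'turn deg world',np.degrees(Ro.from_matrix(RT@R.T).as_rotvec()))
E
python3 -c "
from g import *
report();to(60,0,25);print(S)"
```

```text
t 6.2 tip in slot mm [ 99.55  87.5  186.2 ] F slot [-1.08  1.73 -1.16] M slot [ 0.03 -0.03 -0.05] rot err deg (slot axes) [  0.7  -35.04   2.16]
shift mm [  4.19 -85.46 -87.78] turn deg world [ -8.05 -34.11   2.17]
[[ 0.8   0.21 -0.56]
 [-0.17  0.98  0.12]
 [ 0.57  0.    0.82]]
```

>>> drive_tool(commands=[1,-17,0,-1.6,-6.82,0.43,15,1,-17,0,-1.6,-6.82,0.43,15,1,-17,0,-1.6,-6.82,0.43,15,1,-17,0,-1.6,-6.82,0.43,15,0,-17,0,-1.6,-6.82,0.43,15,0,0,-20,0,0,0,15,0,0,-30,0,0,0,15,0,0,-28,0,0,0,15,0,0,-10,0,0,0,15,0,0,0,0,0,0,15,0,0,0,0,0,0,15,0,0,0,0,0,0,15])

```text
time_s: 7.7
position: [0.6156, -0.1561, 0.2324]
tool_rot: [0.032, 0.948, -0.1, 0.3]
wrist_force: [1.2, -0.3, -2.0]
finger_gap: 0.258
```

Run:
```python
from g import *
report();to(60,0,25)
f=grab('scene');np.savez('/tmp/s2',X=cloud(f),img=f['img'])
i=cv2.cvtColor(f['img'],cv2.COLOR_RGB2BGR)[190:340,190:390];cv2.imwrite('pics/s2.png',cv2.resize(i,(800,600),interpolation=cv2.INTER_CUBIC))
f=grab('wrist');save('w3.png',f);np.savez('/tmp/w3',X=cloud(f),img=f['img'])
```

```text
t 7.7 tip in slot mm [61.24  1.62 25.72] F slot [-0.11 -0.   -2.31] M slot [ 0.01  0.85 -0.02] rot err deg (slot axes) [-0.07  0.13 -0.09]
shift mm [-0.76 -1.67 -1.5 ] turn deg world [ 0.03  0.13 -0.11]
```

View pics/s2.png

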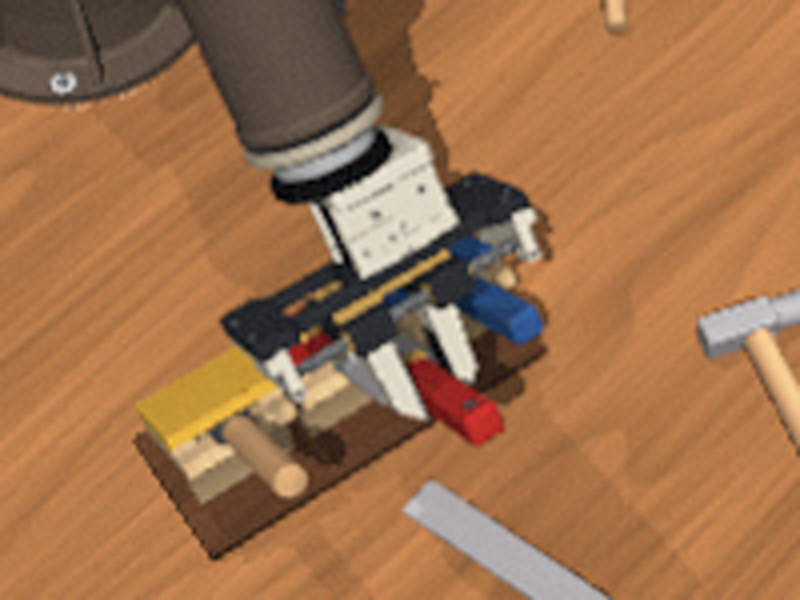

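The crop shows the scraper held square above the red pocket: handle end at (470,415), with blue (510,310) and yellow (270,460) handles clear on each side. I'll check lateral alignment against the cameras.

Run:
```python
from g import *
report()
fr={}
for n in('top','scene','wrist'):
    f=grab(n);X=cloud(f);hsv=cv2.cvtColor(f['img'],cv2.COLOR_RGB2HSV);H,Sx=hsv[...,0],hsv[...,1]
    Q=(X-O)@S*1000
    m=((H<6)|(H>174))&(Sx>140)&(Q[...,0]>90)&(Q[...,0]<270)&(abs(Q[...,1])<30)&(Q[...,2]>20)&(Q[...,2]<65)
    P=Q[m];print(n,len(P))
    if len(P)>10:
        # top face only
        zt=np.percentile(P[:,2],80);T=P[abs(P[:,2]-zt)<3]
        r=cv2.minAreaRect(T[:,:2].astype(np.float32));print(' top z',np.median(T[:,2]),'rect',r,'xmax',P[:,0].max(),'y pct',np.percentile(T[:,1],[1,50,99]))
    b=(Q[...,0]>62)&(Q[...,0]<140)&(abs(Q[...,1])<35)&(Q[...,2]>22)&(Q[...,2]<36)&(Sx<60)
    P=Q[b]
    if len(P)>20: print(' blade',len(P),np.percentile(P,[1,50,99],axis=0).ravel())
    r=((H<6)|(H>174))&(Sx>140)&(Q[...,0]<5)&(Q[...,0]>-95)&(abs(Q[...,1])<60)&(abs(Q[...,2]-16)<5); P=Q[r]
    if len(P)>20: print(' roof',len(P),np.percentile(P,[1,50,99],axis=0).ravel())
```

```text
t 7.8 tip in slot mm [60.77  1.45 25.6 ] F slot [-0.71  0.92 -0.68] M slot [ 0.06  0.84 -0.02] rot err deg (slot axes) [-0.06  0.1  -0.09]
top 297
 top z 49.18234504146709 rect ((218.5397186279297, 1.397592544555664), (90.39794921875, 22.90730857849121), 0.18267787992954254) xmax 263.739845120062 y pct [-9.98  0.73 12.58]
 roof 166 [-78.23  11.35  11.39 -29.13  33.49  16.24   1.41  43.02  20.75]
scene 253
 top z 49.566239477703974 rect ((211.97998046875, 0.8202648162841797), (23.294340133666992, 100.47860717773438), 89.0543212890625) xmax 263.61284693620075 y pct [-10.32   0.66  11.63]
 blade 80 [ 62.8  -23.6   29.08  95.74 -14.72  31.69 138.3   26.95  33.45]
 roof 34 [-24.16 -32.28  15.5   -8.12 -18.89  18.09  -0.7   -2.14  20.48]
wrist 9971
 top z 47.57999661946404 rect ((210.26541137695312, 1.2318763732910156), (23.509675979614258, 100.57303619384766), 89.7614517211914) xmax 260.6853693391002 y pct [-9.74  1.44 12.35]
```

View pics/w3.png

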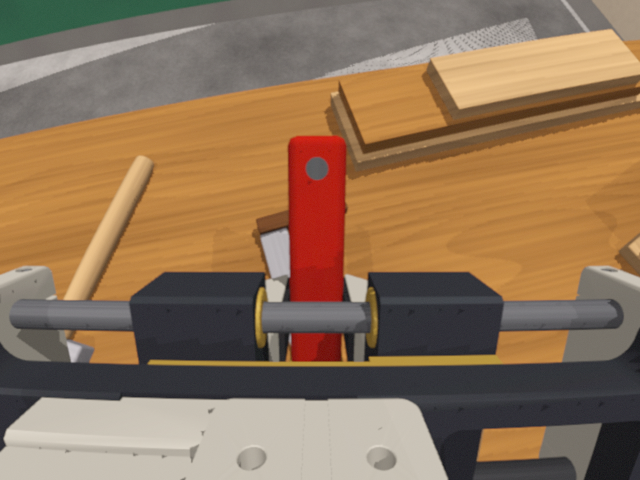

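The wrist view only shows the handle (318,250) from behind. Handle and roof positions agree to about 1 mm across the cameras and the kinematics, so I move to just above the sill.

```bash
python3 -c "
from g import *
to(10,0,8)"
```

```text
shift mm [-30.74   5.01 -43.13] turn deg world [ 0.02  0.05 -0.11]
```

>>> drive_tool(commands=[-8,1,-11,0,0,0,15,-8,1,-11,0,0,0,15,-8,1.5,-11,0,0,0,15,-6.7,1.5,-10,0,0,-0.1,15,0,0,0,0,0,0,15,0,0,0,0,0,0,15,0,0,0,0,0,0,15,0,0,0,0,0,0,15])

```text
time_s: 8.95
position: [0.5876, -0.1524, 0.193]
tool_rot: [0.033, 0.949, -0.101, 0.298]
wrist_force: [-1.3, 0.9, -1.2]
finger_gap: 0.256
```

Run:
```python
from g import *
report()
f=grab('scene')
for i in range(3): report(); ctrl.grab_frame('top')
to(10,0,4)
i=cv2.cvtColor(f['img'],cv2.COLOR_RGB2BGR)[215:315,210:350];cv2.imwrite('pics/s3.png',cv2.resize(i,(800,571),interpolation=cv2.INTER_CUBIC))
```

```text
t 8.95 tip in slot mm [15.48 -0.73 10.04] F slot [-1.86  0.63 -0.13] M slot [ 0.    0.8  -0.03] rot err deg (slot axes) [ 0.13 -0.08 -0.04]
t 9.0 tip in slot mm [15.41 -0.76 10.04] F slot [-1.3  -0.71 -1.43] M slot [-0.02  0.86 -0.02] rot err deg (slot axes) [ 0.13 -0.09 -0.05]
t 9.05 tip in slot mm [15.29 -0.8  10.02] F slot [-1.16 -0.3  -1.52] M slot [ 0.07  0.82 -0.01] rot err deg (slot axes) [ 0.14 -0.1  -0.05]
t 9.1 tip in slot mm [15.24 -0.83 10.02] F slot [-1.23  0.58 -0.82] M slot [-0.    0.84 -0.04] rot err deg (slot axes) [ 0.14 -0.1  -0.05]
shift mm [-0.82  0.86 -7.77] turn deg world [ 0.12 -0.13  0.04]
```

>>> drive_tool(commands=[-2.4,0.9,-1.7,0,0,0,15,-2.4,0.9,-1.7,0,0,0,15,1.1,-0.2,-1.6,0,0,0,15,1.1,-0.2,-1.6,0,0,0,15,1.1,-0.2,-1.6,0,0,0,15,0,0,0,0,0,0,15,0,0,0,0,0,0,15])

```text
time_s: 10.02
position: [0.5862, -0.1516, 0.1859]
tool_rot: [0.033, 0.949, -0.101, 0.297]
wrist_force: [-0.2, 0.3, -0.2]
finger_gap: 0.259
```

Run:
```python
from g import *
for i in range(3): report(); ctrl.grab_frame('top')
```

```text
t 10.025 tip in slot mm [10.04 -0.23  5.45] F slot [-0.33  0.29 -0.01] M slot [ 0.05  0.83 -0.05] rot err deg (slot axes) [ 0.13 -0.25 -0.06]
t 10.075 tip in slot mm [ 9.99 -0.26  5.47] F slot [-0.83  0.03 -0.99] M slot [ 0.03  0.85 -0.05] rot err deg (slot axes) [ 0.13 -0.25 -0.06]
t 10.125 tip in slot mm [10.05 -0.24  5.49] F slot [-0.95 -0.29 -2.35] M slot [-0.03  0.8  -0.02] rot err deg (slot axes) [ 0.13 -0.24 -0.06]
```

>>> drive_tool(commands=[0.6,-0.1,-0.8,0,0,0,15,0.6,-0.1,-0.8,0,0,0,15,0.6,-0.1,-0.8,0,0,0,15,0,0,0,0,0,0,15,0,0,0,0,0,0,15])

```text
time_s: 10.8
position: [0.5882, -0.1521, 0.1843]
tool_rot: [0.033, 0.949, -0.101, 0.296]
wrist_force: [0.3, -0.2, -2.0]
finger_gap: 0.256
```

Run:
```python
from g import *
for i in range(3): report(); ctrl.grab_frame('top')
```

```text
t 10.8 tip in slot mm [10.78 -0.31  3.19] F slot [-0.9  -0.11 -1.78] M slot [-0.01  0.88  0.  ] rot err deg (slot axes) [ 0.12 -0.33 -0.06]
t 10.85 tip in slot mm [10.76 -0.32  3.19] F slot [-1.37 -0.   -1.64] M slot [ 0.02  0.83 -0.05] rot err deg (slot axes) [ 0.12 -0.34 -0.06]
t 10.9 tip in slot mm [10.77 -0.31  3.2 ] F slot [-1.63 -0.51 -2.  ] M slot [0.06 0.8  0.03] rot err deg (slot axes) [ 0.12 -0.33 -0.06]
```

>>> drive_tool(commands=[0.6,-0.1,-0.8,0,-0.15,0,15,0.6,-0.1,-0.8,0,-0.15,0,15,0,0,0,0,0,0,15,0,0,0,0,0,0,15])

```text
time_s: 11.45
position: [0.5899, -0.1527, 0.1847]
tool_rot: [0.032, 0.949, -0.101, 0.297]
wrist_force: [1.0, 0.2, -2.0]
finger_gap: 0.258
```

Run:
```python
from g import *
for i in range(3): report(); ctrl.grab_frame('top')
```

```text
t 11.45 tip in slot mm [12.52 -0.48  2.27] F slot [-0.41  0.4  -2.13] M slot [ 0.06  0.79 -0.02] rot err deg (slot axes) [ 0.05 -0.24 -0.03]
t 11.5 tip in slot mm [12.49 -0.44  2.28] F slot [-0.63  0.7  -1.72] M slot [ 0.05  0.88 -0.01] rot err deg (slot axes) [ 0.05 -0.25 -0.03]
t 11.55 tip in slot mm [12.51 -0.41  2.28] F slot [-0.37 -0.21 -1.8 ] M slot [0.03 0.79 0.  ] rot err deg (slot axes) [ 0.05 -0.24 -0.04]
```

>>> drive_tool(commands=[0,0,-1,0,-0.1,0,15,0,0,-1,0,-0.1,0,15,0,0,0,0,0,0,15,0,0,0,0,0,0,15])

```text
time_s: 12.1
position: [0.5904, -0.153, 0.1845]
tool_rot: [0.032, 0.949, -0.101, 0.297]
wrist_force: [-0.4, 0.9, -1.7]
finger_gap: 0.255
```

Run:
```python
from g import *
for i in range(3): report(); ctrl.grab_frame('top')
```

```text
t 12.1 tip in slot mm [12.86 -0.62  1.8 ] F slot [-1.45  0.82 -1.08] M slot [-0.01  0.85 -0.05] rot err deg (slot axes) [-0.01 -0.24 -0.02]
t 12.15 tip in slot mm [12.87 -0.61  1.83] F slot [-0.41  0.36 -1.47] M slot [0.02 0.89 0.02] rot err deg (slot axes) [-0.01 -0.23 -0.02]
t 12.2 tip in slot mm [12.87 -0.6   1.82] F slot [-1.76  0.29 -1.06] M slot [0.01 0.8  0.03] rot err deg (slot axes) [-0.01 -0.24 -0.02]
```

>>> drive_tool(commands=[0,0,-1,0,-0.1,0,15,0,0,-1,0,-0.1,0,15,0,0,0,0,0,0,15,0,0,0,0,0,0,15])

```text
time_s: 12.75
position: [0.5909, -0.1534, 0.1844]
tool_rot: [0.031, 0.949, -0.101, 0.297]
wrist_force: [-0.3, -0.4, -1.6]
finger_gap: 0.261
```

Run:
```python
from g import *
for i in range(3): report(); ctrl.grab_frame('top')
f=grab('scene');i=cv2.cvtColor(f['img'],cv2.COLOR_RGB2BGR)[215:315,210:350];cv2.imwrite('pics/s4.png',cv2.resize(i,(800,571),interpolation=cv2.INTER_CUBIC))
X=cloud(f);Q=(X-O)@S*1000;hsv=cv2.cvtColor(f['img'],cv2.COLOR_RGB2HSV)
m=(Q[...,0]>-5)&(Q[...,0]<95)&(abs(Q[...,1])<40)&(Q[...,2]>-6)&(Q[...,2]<14)
for x0 in range(-5,90,10):
    k=m&(Q[...,0]>=x0)&(Q[...,0]<x0+10);P=Q[k]
    if len(P): print(x0,len(P),'y',np.percentile(P[:,1],[2,98]),'z',np.percentile(P[:,2],[10,50,90]),'sat',np.median(hsv[...,1][k]))
```

```text
t 12.75 tip in slot mm [13.24 -0.83  1.36] F slot [-1.11 -0.43 -1.17] M slot [-0.02  0.83 -0.02] rot err deg (slot axes) [-0.07 -0.23 -0.01]
t 12.8 tip in slot mm [13.25 -0.85  1.36] F slot [-0.77  1.2  -1.48] M slot [-0.01  0.86 -0.06] rot err deg (slot axes) [-0.06 -0.22 -0.01]
t 12.85 tip in slot mm [13.21 -0.83  1.35] F slot [-0.19  0.16 -1.02] M slot [ 0.06  0.83 -0.04] rot err deg (slot axes) [-0.07 -0.23 -0.01]
-5 14 y [-37.81  39.29] z [ 0.91  2.67 13.33] sat 83.5
5 23 y [-38.97  39.1 ] z [-2.89  2.78  4.66] sat 97.0
15 24 y [-38.49  38.86] z [-4.05  0.23  7.84] sat 95.0
25 12 y [-25.12  23.7 ] z [6.48 7.53 8.9 ] sat 13.5
35 15 y [-25.57  22.43] z [6.09 7.77 8.7 ] sat 8.0
45 15 y [-24.24  23.96] z [6.7  7.42 8.48] sat 8.0
55 10 y [-24.83  23.13] z [7.62 8.   8.62] sat 8.5
65 8 y [-26.02  22.91] z [7.38 8.33 9.26] sat 12.5
75 8 y [-26.02  22.16] z [5.86 6.95 8.73] sat 16.0
85 6 y [-25.25  19.8 ] z [4.2  7.31 8.17] sat 36.0
```

View pics/s4.png

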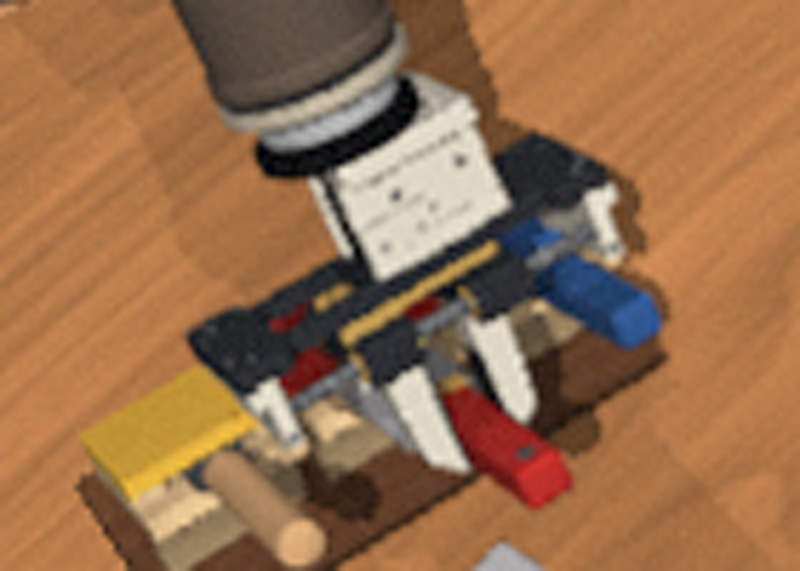

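Run:
```python
from g import *
o=ctrl.get_obs();np.set_printoptions(precision=4,suppress=True);print(o['joint_pos'],o['joint_torque'],o['joint_velocities']);report();to(10,0,0)
```

```text
[ 0.3363  0.2883 -0.2286  2.2023  1.1314  0.1178 -2.7415] [  0.0107 -49.0549  -1.5559 -25.5055   0.4056  -1.5549  -0.0214] [-0.0006 -0.0008 -0.0002 -0.0014  0.0003 -0.0002 -0.001 ]
t 12.95 tip in slot mm [13.2545 -0.8266  1.3731] F slot [-0.3358 -0.1389 -2.0981] M slot [ 0.0746  0.8426 -0.069 ] rot err deg (slot axes) [-0.0651 -0.2237 -0.0095]
shift mm [-2.0159  1.2912 -2.651 ] turn deg world [-0.0941 -0.2085 -0.0451]
```

>>> drive_tool(commands=[-2,0.6,-2,0,0,0,15,0,0,0,0,0,0,15,0,0,0,0,0,0,15])

```text
time_s: 13.32
position: [0.5892, -0.153, 0.1836]
tool_rot: [0.031, 0.949, -0.101, 0.296]
wrist_force: [1.2, 1.4, -2.0]
finger_gap: 0.256
```

Run:
```python
from g import *
o=ctrl.get_obs();np.set_printoptions(precision=4,suppress=True);print(o['joint_pos'],o['joint_torque']);report()
```

```text
[ 0.3379  0.2876 -0.2303  2.2051  1.1315  0.1178 -2.7415] [  0.0094 -48.9193  -1.5672 -25.3846   0.4033  -1.5471  -0.0213]
t 13.325 tip in slot mm [11.2778 -0.834   1.9442] F slot [-0.4576  1.6452 -2.1704] M slot [ 0.0031  0.8338 -0.0583] rot err deg (slot axes) [-0.0795 -0.3439 -0.0185]
```

Joints 6 and 7 are sitting on their range ends (0.118, -2.74), so the pose isn't being reached properly. I'll lift slightly and identify the kinematics before going on.

>>> drive_tool(commands=[0,1,12,0,0,0,15,12,-3,20,0,0,0,15,16,-3,25,0,4,0,15,5,0,25,0,5,0,15,0,0,15,0,5,0,15,0,0,0,0,0,0,15,0,0,0,0,0,0,15])

```text
time_s: 14.2
position: [0.6214, -0.1581, 0.2792]
tool_rot: [0.043, 0.978, -0.097, 0.178]
wrist_force: [0.4, 0.2, -1.3]
finger_gap: 0.262
```

```bash
cat > kin.py <<'E'
from g import *
import itertools
from scipy.optimize import least_squares
D=[([1.1434,.4351,.025,1.574,-.0116,1.134,-.0751],[.1993,-.592,.251],[-.0007,.9868,.1617,-.0002]),
([.1927,.3903,-.2346,1.481,.0925,1.282,-1.874],[.6107,-.0723,.3187],[.0001,.9921,-.1256,-.0004]),
([.3363,.2883,-.2286,2.2023,1.1314,.1178,-2.7415],[.5909,-.1534,.1844],[.031,.949,-.101,.297]),
([.3379,.2876,-.2303,2.2051,1.1315,.1178,-2.7415],[.5892,-.153,.1836],[.031,.949,-.101,.296])]
E
python3 - <<'E'
from kin import *
np.set_printoptions(precision=4,suppress=True)
o=ctrl.get_obs();print(repr(o['joint_pos']),o['position'],o['tool_rot'])
D.append((o['joint_pos'],o['position'],o['tool_rot']))
def R(q,s,c): return Ro.from_euler('ZYZYZYZ',[s[0]*q[0]+c[0],s[1]*q[1],s[2]*q[2],s[3]*q[3],s[4]*q[4],s[5]*q[5],s[6]*q[6]+c[1]])
T=[Ro.from_quat(np.roll(d[2],-1)) for d in D]
res=[]
for s in itertools.product([1,-1],repeat=7):
    if s[1]<0: continue
    for c0 in(0,1.57,3.14,-1.57):
        f=lambda c:np.concatenate([(R(d[0],s,c).inv()*t).as_rotvec() for d,t in zip(D,T)])
        for c1 in(0,1.57,3.14,-1.57):
            r=least_squares(f,[c0,c1],max_nfev=15);res.append((r.cost,s,r.x))
res.sort(key=lambda r:r[0])
for r in res[:6]:print(r)
E
```

```text
array([ 0.7128,  0.3573, -0.7645,  1.7809,  0.508 ,  0.7959, -2.048 ]) [ 0.6214 -0.1581  0.2792] [ 0.0432  0.9783 -0.0966  0.1783]Traceback (most recent call last):
  File "<stdin>", line 13, in <module>
    return func(*args, **kwargs)
    vector_fun = VectorFunction(
        fun_wrapped,
    ...<6 lines>...
        workers=workers
    )
    self._update_fun()
    ~~~~~~~~~~~~~~~~^^
    self.f = self.fun_wrapped(xp_copy(self.x))
             ~~~~~~~~~~~~~~~~^^^^^^^^^^^^^^^^^
    return np.atleast_1d(self.fun(x))
                         ~~~~~~~~^^^
    return self.f(x, *self.args, **self.kwargs)
           ~~~~~~^^^^^^^^^^^^^^^^^^^^^^^^^^^^^^
  File "<stdin>", line 11, in <lambda>
  File "<stdin>", line 5, in R
  File "scipy/spatial/transform/_rotation.pyx", line 1413, in scipy.spatial.transform._rotation.Rotation.from_euler
ValueError: Expected axis specification to be a non-empty string of upto 3 characters, got ZYZYZYZ
```

```bash
cat >> kin.py <<'E'
D.append(([.7128,.3573,-.7645,1.7809,.508,.7959,-2.048],[.6214,-.1581,.2792],[.0432,.9783,-.0966,.1783]))
D=[(np.array(a),np.array(b),np.array(c)) for a,b,c in D]
def frames(q,s,c):
    q=np.array(s)*q; q=q+np.array([c[0],0,0,0,0,0,c[1]]); out=[];R=np.eye(3)
    for i,x in enumerate(q):
        C,Sn=np.cos(x),np.sin(x)
        R=R@(np.array([[C,-Sn,0],[Sn,C,0],[0,0,1]]) if i%2==0 else np.array([[C,0,Sn],[0,1,0],[-Sn,0,C]])); out.append(R)
    return out
E
cat > /tmp/fit.py <<'E'
from kin import *
np.set_printoptions(precision=4,suppress=True)
T=[Ro.from_quat(np.roll(d[2],-1)).as_matrix() for d in D]
res=[]
for s in itertools.product([1,-1],repeat=7):
    if s[1]<0: continue
    f=lambda c:np.concatenate([(frames(d[0],s,c)[-1]-t).ravel() for d,t in zip(D,T)])
    for c0 in(0,1.57,3.14,-1.57):
        for c1 in(0,3.14):
            r=least_squares(f,[c0,c1],max_nfev=20);res.append((r.cost,s,r.x))
res.sort(key=lambda r:r[0])
for r in res[:4]:print(r)
_,s,c=res[0]
# offsets o_i in frame i (after joint i), linear, ridge
A=[];b=[]
for q,p,_ in D:
    F=frames(q,s,c);A.append(np.hstack([np.c_[[0,0,1]]]+[F[1],F[3],F[6]]));b.append(p)
A=np.vstack(A);b=np.hstack(b)
x=np.linalg.lstsq(np.vstack([A,1e-3*np.eye(A.shape[1])]),np.r_[b,np.zeros(A.shape[1])],rcond=None)[0];print(x,np.abs(A@x-b).max())
E
python3 /tmp/fit.py
```

```text
(np.float64(4.4282289466670763e-07), (-1, 1, -1, 1, -1, 1, -1), array([0.0004, 1.5711]))
(np.float64(4.428228946667395e-07), (-1, 1, -1, 1, -1, 1, -1), array([0.0004, 1.5711]))
(np.float64(4.428228946667665e-07), (-1, 1, -1, 1, -1, 1, -1), array([0.0004, 1.5711]))
(np.float64(4.428228946668495e-07), (-1, 1, -1, 1, -1, 1, -1), array([0.0004, 1.5711]))
[ 0.2627 -0.0036 -0.0371  0.5663 -0.0009 -0.0168  0.4272  0.0002 -0.0004
  0.3465] 3.3497404691523736e-05
```

FK fits to 0.03 mm. Next I check reachability along the insertion path, for the current grasp and for the hand flipped by half a turn.

```bash
cat >> kin.py <<'E'
s,c=(-1,1,-1,1,-1,1,-1),(.0004,1.5711)
OF=np.array([.2627,-.0036,-.0371,.5663,-.0009,-.0168,.4272,.0002,-.0004,.3465])
LO=np.array([-2.62,-.44,-1.27,.08,-1.32,.12,-2.74]);HI=np.array([2.62,2.09,1.32,2.57,4.46,2,2.74])
def fk(q):
    F=frames(np.asarray(q),s,c);return np.array([0,0,OF[0]])+F[1]@OF[1:4]+F[3]@OF[4:7]+F[6]@OF[7:10],F[6]
def ik(p,R,q0,m=0.0):
    f=lambda q:np.r_[(fk(q)[0]-p)*5,(fk(q)[1]-R).ravel()]
    r=least_squares(f,np.clip(q0,LO+m+1e-3,HI-m-1e-3),bounds=(LO+m,HI-m));return r.x,np.abs(r.fun).max()
def goal(x,y=0,z=1): return O+S@np.array([x,y,z])/1000+ex*.125+ez*GZ
E
python3 - <<'E'
from kin import *
rng=np.random.default_rng(0)
for name,R in(('now',RT),('flip',np.c_[-ex,ey,-ez])):
    for x in(60,10,-20,-45,-70):
        best=[]
        for k in range(40):
            q,e=ik(goal(x),R,rng.uniform(LO,HI))
            if e<1e-4: best.append((np.min(np.minimum(q-LO,HI-q)),q))
        best.sort(key=lambda b:-b[0]); print(name,x,len(best),*[(round(b[0],2),b[1]) for b in best[:2]])
E
```

```text
now 60 16 (np.float64(0.15), array([ 0.64,  0.35, -0.61,  2.07,  1.03,  0.29, -2.59])) (np.float64(0.15), array([ 0.59,  0.34, -0.55,  2.07,  0.98,  0.27, -2.55]))
now 10 0
now -20 8 (np.float64(0.09), array([-0.44,  0.32,  0.72,  2.34,  4.37,  0.21,  0.27])) (np.float64(0.06), array([-0.49,  0.34,  0.79,  2.35,  4.4 ,  0.24,  0.23]))
now -45 15 (np.float64(0.16), array([-0.57,  0.38,  0.92,  2.41,  4.26,  0.33,  0.37])) (np.float64(0.15), array([-0.62,  0.41,  1.  ,  2.41,  4.31,  0.38,  0.32]))
now -70 18 (np.float64(0.13), array([ 0.52,  0.32, -0.46,  2.39,  2.23,  0.25,  2.44])) (np.float64(0.11), array([ 0.47,  0.32, -0.4 ,  2.39,  2.29,  0.23,  2.37]))
flip 60 19 (np.float64(0.24), array([ 0.76,  0.39, -0.77,  2.06,  1.13,  0.36,  0.47])) (np.float64(0.23), array([ 0.75,  0.38, -0.75,  2.06,  1.13,  0.35,  0.48]))
flip 10 22 (np.float64(0.28), array([ 0.88,  0.43, -0.93,  2.18,  1.46,  0.4 ,  0.15])) (np.float64(0.24), array([ 0.95,  0.47, -1.03,  2.17,  1.48,  0.46,  0.15]))
flip -20 29 (np.float64(0.28), array([ 0.93,  0.45, -0.99,  2.24,  1.62,  0.43, -0.01])) (np.float64(0.24), array([ 0.84,  0.4 , -0.87,  2.25,  1.63,  0.36, -0.04]))
flip -45 31 (np.float64(0.27), array([ 0.93,  0.45, -0.99,  2.3 ,  1.75,  0.44, -0.16])) (np.float64(0.27), array([ 0.9 ,  0.44, -0.95,  2.3 ,  1.76,  0.41, -0.17]))
flip -70 29 (np.float64(0.21), array([ 0.97,  0.49, -1.05,  2.36,  1.85,  0.5 , -0.26])) (np.float64(0.21), array([ 0.91,  0.45, -0.97,  2.36,  1.89,  0.45, -0.3 ]))
```

Flipped, the path has about 0.25 rad of margin everywhere. The current grasp has no solution at the mouth. So I'll lay the scraper back where it was, regrasp with the hand turned half round, and return.

Run:
```python
from kin import *
o,R,p,tip=state();R0=Ro.from_quat([.974,-.227,0,0]).as_matrix()
print((np.array([.5574,.2417,.0275])-p)*1000,np.degrees(Ro.from_matrix(R0@R.T).as_rotvec()))
```

```text
[ -64.02  399.79 -251.71] [  9.54  18.93 -14.79]
```

>>> drive_tool(commands=[0,10,30,1.9,3.79,-2.96,15,0,40,20,1.9,3.79,-2.96,15,-8,50,0,1.9,3.79,-2.96,15,-8,50,0,1.9,3.79,-2.96,15,-8,50,0,1.9,3.79,-2.96,15,-8,50,0,0,0,0,15,-8,50,0,0,0,0,15,-8,50,-20,0,0,0,15,-8,30,-40,0,0,0,15,-8,20,-50,0,0,0,15,0,0,-50,0,0,0,15,0,0,-50,0,0,0,15])

```text
time_s: 15.7
position: [0.557, 0.2414, 0.1182]
tool_rot: [0.001, 0.974, -0.227, 0.001]
wrist_force: [0.8, -0.3, -2.1]
finger_gap: 0.257
```

>>> drive_tool(commands=[0,0,-40,0,0,0,15,0,0,-20,0,0,0,15,0,0,0,0,0,0,15,0,0,0,0,0,0,15])

```text
time_s: 16.2
position: [0.5583, 0.2419, 0.0612]
tool_rot: [0.0, 0.974, -0.227, 0.0]
wrist_force: [0.6, 0.4, -1.0]
finger_gap: 0.255
```

Run:
```python
from kin import *
o,R,p,tip=state();R0=Ro.from_quat([.974,-.227,0,0]).as_matrix()
print((np.array([.5574,.2417,.0275])-p)*1000,np.degrees(Ro.from_matrix(R0@R.T).as_rotvec()),o['wrist_force'],o['joint_pos'])
```

```text
[ -0.88  -0.23 -33.69] [ 0.02  0.05 -0.  ] [ 0.61  0.42 -1.05] [-0.31  0.64 -0.27  1.78  0.24  0.75 -2.74]
```

>>> drive_tool(commands=[0,0,-15,0,0,0,15,0,0,-12,0,0,0,15,0,0,-4,0,0,0,15,0,0,-1.5,0,0,0,15,0,0,0,0,0,0,15,0,0,-1,0,0,0,15,0,0,0,0,0,0,15])

```text
time_s: 17.08
position: [0.5583, 0.242, 0.0273]
tool_rot: [0.0, 0.974, -0.227, 0.0]
wrist_force: [0.1, 0.7, -1.9]
finger_gap: 0.257
```

>>> drive_tool(commands=[0,0,-0.5,0,0,0,15,0,0,0,0,0,0,60,0,0,0,0,0,0,60,0,0,0,0,0,0,60,0,0,20,0,0,0,60,0,0,40,0,0,0,60,0,0,40,0,0,10,60,0,0,0,0,0,10,60,0,0,0,0,0,10,60,0,0,0,0,0,10,60,0,0,0,0,0,10,60,0,0,0,0,0,10,60])

```text
time_s: 18.58
position: [0.5582, 0.2419, 0.1266]
tool_rot: [0.0, 0.956, 0.293, 0.0]
wrist_force: [0.5, -0.4, -1.0]
finger_gap: 0.653
```

>>> drive_tool(commands=[0,0,0,0,0,10,60,0,0,0,0,0,10,60,0,0,0,0,0,10,60,0,0,0,0,0,10,60,0,0,0,0,0,10,60,0,0,0,0,0,10,60,0,0,0,0,0,10,60,0,0,0,0,0,10,60,0,0,0,0,0,10,60,0,0,0,0,0,10,60,0,0,0,0,0,10,60,0,0,0,0,0,10,60])

```text
time_s: 20.08
position: [0.5583, 0.2417, 0.1265]
tool_rot: [0.0, 0.224, 0.975, 0.0]
wrist_force: [0.7, 0.2, 0.1]
finger_gap: 0.655
```

Run:
```python
from kin import *
f=grab('top');X=cloud(f);hsv=cv2.cvtColor(f['img'],cv2.COLOR_RGB2HSV)
f=grab('wrist');save('w5.png',f);X=cloud(f);hsv=cv2.cvtColor(f['img'],cv2.COLOR_RGB2HSV)
red=((hsv[...,0]<6)|(hsv[...,0]>174))&(hsv[...,1]>140)&(X[...,2]<.05);P=X[red];print(len(P))
if len(P)>50:print(cv2.minAreaRect((P[:,:2]*1000).astype(np.float32)))
m=np.zeros_like(red)
o,R,p,tip=state();R0=Ro.from_quat([.974,-.227,0,0]).as_matrix()@np.diag([-1,-1,1])
print((np.array([.5574,.2417,.0275])-p)*1000,np.degrees(Ro.from_matrix(R0@R.T).as_rotvec()),o['wrist_force'],o['joint_pos'])
```

```text
2814
((579.5103759765625, 231.34518432617188), (22.962764739990234, 99.95928955078125), 63.0695915222168)
[ -0.87   0.1  -98.76] [-0.03 -0.02 -0.1 ] [-0.26 -0.51 -0.18] [ 0.15  0.78 -1.05  1.7   0.74  1.12 -0.  ]
```

>>> drive_tool(commands=[-0.5,0,-40,0,0,0,60,0,0,-35,0,0,0,60,0,0,-15,0,0,0,60,0,0,-9,0,0,0,60,0,0,0,0,0,0,60,0,0,0,0,0,0,15,0,0,0,0,0,0,15,0,0,0,0,0,0,15,0,0,0,0,0,0,15], squeeze=50)

```text
time_s: 21.3
position: [0.5578, 0.242, 0.0278]
tool_rot: [0.0, 0.227, 0.974, 0.0]
wrist_force: [-0.3, 0.1, -0.2]
finger_gap: 0.269
```

Run:
```python
from kin import *
np.set_printoptions(precision=4,suppress=True)
o,R,p,tip=state();print(p,R[:,0],np.degrees(np.arctan2(R[1,0],R[0,0])),np.degrees(np.arccos(-R[2,2])),o['finger_gap'],o['joint_pos'])
```

```text
[0.5578 0.242  0.0278] [-0.8969  0.4422 -0.0002] 153.7576030975311 0.045438007917254206 0.2690665151172157 [ 0.0978  0.8855 -0.9494  1.7648  0.8675  0.9705 -0.1004]
```

```bash
sed -i 's/GZ=.0268/GZ=.0278/; s/RT=np.c_\[ex,-ey,-ez\]/RT=np.c_[-ex,ey,-ez]/; s/\[-.125,0,GZ\]/[.125,0,GZ]/' g.py; python3 -c "
from g import *
report();to(60,0,25)"
```

```text
t 21.3 tip in slot mm [-161.71  408.99   12.62] F slot [-0.36  0.02 -0.01] M slot [ 0.11 -0.12 -0.04] rot err deg (slot axes) [  4.25 -34.81  13.62]
shift mm [  56.53 -399.62  203.96] turn deg world [-11.59 -33.11  13.59]
```

>>> drive_tool(commands=[0,0,10,0,0,0,15,0,0,50,0,0,0,15,0,0,55,0,0,0,15,0,0,55,0,0,0,15,5,-20,55,0,0,4,15,7,-45,30,0,0,4,15,7,-50,0,0,0,4,15,7,-50,0,0,0,2,15,7,-50,0,0,0,0,15,7,-50,0,0,0,0,15,7,-50,0,0,0,0,15,7,-40,0,0,0,0,15])

```text
time_s: 22.8
position: [0.6115, -0.1154, 0.283]
tool_rot: [-0.0, 0.107, 0.994, 0.0]
wrist_force: [-0.6, 0.9, -0.9]
finger_gap: 0.255
```

```bash
python3 -c "
from g import *
report();to(60,0,25);print(ctrl.get_obs()['joint_pos'],ctrl.get_obs()['finger_gap'])"
```

```text
t 22.8 tip in slot mm [ 86.46  40.86 150.44] F slot [-1.18  0.77 -0.27] M slot [ 0.13 -0.2  -0.01] rot err deg (slot axes) [  0.03 -35.     0.1 ]
shift mm [  2.87 -42.19 -51.26] turn deg world [ -7.43 -34.2    0.1 ]
[ 0.79  0.68 -1.2   1.47  0.64  1.42  0.93] 0.2547271827653107
```

>>> drive_tool(commands=[1,-9,0,-1.49,-6.84,0.02,15,1,-9,0,-1.49,-6.84,0.02,15,1,-9,0,-1.49,-6.84,0.02,15,0,-8,0,-1.49,-6.84,0.02,15,0,-7,0,-1.49,-6.84,0.02,15,0,0,-15,0,0,0,15,0,0,-20,0,0,0,15,0,0,-16,0,0,0,15,0,0,0,0,0,0,15,0,0,0,0,0,0,15])

```text
time_s: 24.05
position: [0.615, -0.1547, 0.2325]
tool_rot: [0.299, 0.1, 0.948, -0.032]
wrist_force: [1.1, 0.7, -1.8]
finger_gap: 0.26
```

```bash
python3 -c "
from g import *
report();to(10,0,7);print(ctrl.get_obs()['joint_pos'],ctrl.get_obs()['finger_gap'])"
```

```text
t 24.05 tip in slot mm [60.47  2.83 25.47] F slot [-0.25  0.89 -2.07] M slot [ 0.11  0.69 -0.09] rot err deg (slot axes) [-0.02  0.04 -0.1 ]
shift mm [-30.63   3.51 -44.14] turn deg world [ 0.05  0.03 -0.09]
[ 0.94  0.4  -1.    2.06  1.14  0.46  0.48] 0.25954263646453224
```

Joints are well inside their ranges now. Down to just above the sill.

>>> drive_tool(commands=[-8,1,-11,0,0,0,15,-8,1,-11,0,0,0,15,-8,1,-11,0,0,0,15,-6.6,0.5,-11,0,0,-0.1,15,0,0,0,0,0,0,15,0,0,0,0,0,0,15])

```text
time_s: 24.8
position: [0.5849, -0.1515, 0.1887]
tool_rot: [0.3, 0.102, 0.948, -0.032]
wrist_force: [-0.2, -0.5, -1.2]
finger_gap: 0.26
```

Run:
```python
from g import *
for i in range(3): report(); ctrl.grab_frame('top')
to(10,0,3);print(ctrl.get_obs()['joint_pos'])
```

```text
t 24.8 tip in slot mm [10.73 -0.27  6.72] F slot [-0.75 -0.56 -0.93] M slot [ 0.07  0.67 -0.02] rot err deg (slot axes) [0.05 0.08 0.01]
t 24.85 tip in slot mm [10.75 -0.3   6.69] F slot [-0.47 -0.31 -0.68] M slot [ 0.08  0.71 -0.06] rot err deg (slot axes) [0.05 0.09 0.02]
t 24.9 tip in slot mm [10.6  -0.34  6.66] F slot [-1.1   0.56 -1.81] M slot [ 0.1   0.74 -0.11] rot err deg (slot axes) [0.05 0.08 0.02]
shift mm [ 1.93  0.01 -3.27] turn deg world [0.04 0.06 0.05]
[ 0.86  0.39 -0.88  2.18  1.41  0.36  0.18]
```

>>> drive_tool(commands=[1,0,-1.6,0,0,0,15,1,0,-1.6,0,0,0,15,0.3,0,-0.4,0,0,0,15,0,0,0,0,0,0,15])

```text
time_s: 25.45
position: [0.5864, -0.1514, 0.1839]
tool_rot: [0.299, 0.101, 0.948, -0.032]
wrist_force: [0.5, -0.4, -1.3]
finger_gap: 0.257
```

Run:
```python
from g import *
for i in range(2): report(); ctrl.grab_frame('top')
```

```text
t 25.45 tip in slot mm [9.11 0.16 2.22] F slot [-0.25 -0.29 -1.41] M slot [ 0.08  0.69 -0.07] rot err deg (slot axes) [ 0.04 -0.01  0.01]
t 25.5 tip in slot mm [9.16 0.12 2.23] F slot [-1.04 -0.32 -1.05] M slot [ 0.14  0.69 -0.06] rot err deg (slot axes) [ 0.04 -0.01  0.01]
```

>>> drive_tool(commands=[0.3,0,-0.4,0,0,0,15,0.3,0,-0.4,0,0,0,15,0,0,0,0,0,0,15])

```text
time_s: 25.92
position: [0.587, -0.1515, 0.1832]
tool_rot: [0.299, 0.102, 0.948, -0.032]
wrist_force: [-0.1, 0.1, -1.2]
finger_gap: 0.256
```

Run:
```python
from g import *
for i in range(2): report(); ctrl.grab_frame('top')
```

```text
t 25.925 tip in slot mm [9.21 0.19 1.26] F slot [-0.77  0.02 -0.89] M slot [ 0.1   0.67 -0.05] rot err deg (slot axes) [ 0.05 -0.    0.01]
t 25.975 tip in slot mm [9.21 0.22 1.26] F slot [-1.    0.33 -1.16] M slot [0.13 0.73 0.02] rot err deg (slot axes) [ 0.04 -0.    0.01]
```

>>> drive_tool(commands=[0.3,0,-0.4,0,0,0,15,0.3,0,-0.4,0,0,0,15,0,0,0,0,0,0,15])

```text
time_s: 26.4
position: [0.5876, -0.1515, 0.1824]
tool_rot: [0.299, 0.102, 0.948, -0.032]
wrist_force: [0.4, 0.2, -1.0]
finger_gap: 0.258
```

Run:
```python
from g import *
for i in range(2): report(); ctrl.grab_frame('top')
```

```text
t 26.4 tip in slot mm [9.24 0.34 0.26] F slot [-0.32  0.31 -1.04] M slot [ 0.09  0.73 -0.03] rot err deg (slot axes) [ 0.04 -0.    0.01]
t 26.45 tip in slot mm [9.2  0.32 0.27] F slot [-1.54 -0.48 -0.93] M slot [ 0.08  0.73 -0.03] rot err deg (slot axes) [ 0.05 -0.    0.01]
```

Still no contact; carrying on in 0.5 mm rows.

>>> drive_tool(commands=[0.3,0,-0.4,0,0,0,15,0.3,0,-0.4,0,0,0,15,0,0,0,0,0,0,15])

```text
time_s: 26.88
position: [0.5883, -0.1516, 0.1817]
tool_rot: [0.299, 0.102, 0.948, -0.032]
wrist_force: [-2.1, -0.3, 1.0]
finger_gap: 0.257
```

Run:
```python
from g import *
for i in range(2): report(); ctrl.grab_frame('top')
```

```text
t 26.875 tip in slot mm [ 9.36  0.4  -0.69] F slot [-1.03 -0.7   1.95] M slot [-0.02  0.88  0.05] rot err deg (slot axes) [0.05 0.01 0.01]
t 26.925 tip in slot mm [ 9.32  0.44 -0.7 ] F slot [-0.47 -0.48  0.2 ] M slot [0.09 0.89 0.03] rot err deg (slot axes) [0.05 0.   0.01]
```

>>> drive_tool(commands=[0.3,0,-0.4,0,0,0,15,0.3,0,-0.4,0,0,0,15,0,0,0,0,0,0,15])

```text
time_s: 27.35
position: [0.5889, -0.1516, 0.1809]
tool_rot: [0.299, 0.102, 0.948, -0.032]
wrist_force: [-2.1, 0.3, 4.1]
finger_gap: 0.255
```

Run:
```python
from g import *
for i in range(2): report(); ctrl.grab_frame('top')
```

```text
t 27.35 tip in slot mm [ 9.45  0.47 -1.69] F slot [ 0.62 -0.18  4.54] M slot [-0.09  1.04 -0.04] rot err deg (slot axes) [0.06 0.01 0.01]
t 27.4 tip in slot mm [ 9.41  0.5  -1.67] F slot [ 0.8  -1.12  3.41] M slot [-0.05  1.    0.03] rot err deg (slot axes) [0.06 0.01 0.  ]
```

Contact was felt at z about -0.6, so the sill is within 1 mm of the vision estimate. Raise just clear of it, centre, and slide in.

>>> drive_tool(commands=[-1,-0.2,1.4,0,0,0,15,0,0,0,0,0,0,15,-1.6,0.35,-1.15,0,0,0,15,-1.6,0.35,-1.15,0,0,0,15,-1.6,0.35,-1.15,0,0,0,15,-1.6,0.35,-1.15,0,0,0,15,-1.6,0.35,-1.15,0,0,0,15,-1.6,0.35,-1.15,0,0,0,15])

```text
time_s: 28.45
position: [0.5781, -0.1496, 0.1752]
tool_rot: [0.299, 0.102, 0.948, -0.032]
wrist_force: [0.4, 0.2, -1.0]
finger_gap: 0.258
```

Run:
```python
from g import *
for i in range(2): report(); ctrl.grab_frame('top')
```

```text
t 28.45 tip in slot mm [-2.8   0.19 -0.03] F slot [-0.3   0.24 -0.98] M slot [ 0.07  0.63 -0.08] rot err deg (slot axes) [0.05 0.   0.01]
t 28.5 tip in slot mm [-3.17  0.16 -0.  ] F slot [-0.5  -0.42 -0.39] M slot [ 0.14  0.68 -0.  ] rot err deg (slot axes) [ 0.05 -0.02  0.01]
```

>>> drive_tool(commands=[-1.6,0.3,-1.15,0,0,0,15,-1.6,0.3,-1.15,0,0,0,15,-1.6,0.3,-1.15,0,0,0,15,-1.6,0.3,-1.15,0,0,0,15,-1.6,0.35,-1.15,0,0,0,15,-1.6,0.35,-1.15,0,0,0,15,-1.6,0.35,-1.15,0,0,0,15,0,0,0,0,0,0,15])

```text
time_s: 29.55
position: [0.5667, -0.1473, 0.167]
tool_rot: [0.299, 0.101, 0.948, -0.032]
wrist_force: [-0.2, 0.1, -0.2]
finger_gap: 0.255
```

Run:
```python
from g import *
for i in range(2): report(); ctrl.grab_frame('top')
```

```text
t 29.55 tip in slot mm [-17.08   0.04  -0.03] F slot [-0.29  0.    0.01] M slot [ 0.14  0.85 -0.06] rot err deg (slot axes) [ 0.04 -0.03  0.  ]
t 29.6 tip in slot mm [-17.09   0.05  -0.03] F slot [-1.23  1.11  0.18] M slot [ 0.14  0.9  -0.06] rot err deg (slot axes) [ 0.04 -0.03  0.  ]
```

>>> drive_tool(commands=[-1.2,0.25,-0.86,0,0,0,15,-1.2,0.25,-0.86,0,0,0,15,-1.2,0.25,-0.86,0,0,0,15,-1.2,0.25,-0.86,0,0,0,15,-1.2,0.25,-0.86,0,0,0,15,-1.2,0.25,-0.86,0,0,0,15,-1.2,0.25,-0.86,0,0,0,15])

```text
time_s: 30.52
position: [0.5585, -0.1456, 0.1612]
tool_rot: [0.299, 0.102, 0.948, -0.032]
wrist_force: [0.3, 0.2, 0.4]
finger_gap: 0.258
```

Run:
```python
from g import *
for i in range(2): report(); ctrl.grab_frame('top')
```

```text
t 30.525 tip in slot mm [-27.22  -0.05  -0.08] F slot [0.43 0.27 0.19] M slot [ 0.13  0.58 -0.08] rot err deg (slot axes) [0.05 0.   0.01]
t 30.575 tip in slot mm [-27.36  -0.04  -0.07] F slot [0.   0.51 0.42] M slot [ 0.22  0.6  -0.12] rot err deg (slot axes) [ 0.04 -0.    0.01]
```

>>> drive_tool(commands=[-1.2,0.25,-0.86,0,0,0,15,-1.2,0.25,-0.86,0,0,0,15,-1.2,0.25,-0.86,0,0,0,15,-1.2,0.25,-0.86,0,0,0,15,-1.2,0.25,-0.86,0,0,0,15])

```text
time_s: 31.25
position: [0.5539, -0.1446, 0.158]
tool_rot: [0.3, 0.102, 0.948, -0.033]
wrist_force: [3.4, -1.1, 4.4]
finger_gap: 0.26
```

Run:
```python
from g import *
for i in range(3): report(); ctrl.grab_frame('top')
print(ctrl.get_obs()['joint_pos'])
```

```text
t 31.25 tip in slot mm [-32.87  -0.03  -0.23] F slot [ 5.45 -0.4   1.61] M slot [ 0.15 -0.47 -0.05] rot err deg (slot axes) [0.06 0.15 0.01]
t 31.3 tip in slot mm [-33.24  -0.05  -0.2 ] F slot [ 5.3  -0.2   2.07] M slot [ 0.16 -0.38 -0.14] rot err deg (slot axes) [0.06 0.13 0.  ]
t 31.35 tip in slot mm [-33.34  -0.05  -0.19] F slot [ 3.98 -0.14  3.08] M slot [ 0.15 -0.43 -0.1 ] rot err deg (slot axes) [0.06 0.11 0.01]
[ 0.87  0.42 -0.9   2.28  1.72  0.38 -0.13]
```

>>> drive_tool(commands=[-1.2,0.25,-0.86,0,0,0,15,-1.2,0.25,-0.86,0,0,0,15,-1.2,0.25,-0.86,0,0,0,15,-0.8,0.17,-0.57,0,0,0,15,0,0,0,0,0,0,15])

```text
time_s: 32.02
position: [0.5489, -0.1435, 0.1544]
tool_rot: [0.3, 0.101, 0.948, -0.032]
wrist_force: [1.9, -0.9, 5.1]
finger_gap: 0.254
```

```bash
cat > r.py <<'E'
from g import *
B=[]
for i in range(5):
    o,R,p,tip=state();B.append(np.r_[S.T@(tip-O)*1000,S.T@o['wrist_force'],S.T@o['moment']]);ctrl.grab_frame('top')
B=np.array(B);print('t',o['time_s'],'tip',B[-1,:3],'F mean',B[:,3:6].mean(0),'My',B[:,7].mean(),'rot',S.T@np.degrees(Ro.from_matrix(RT@R.T).as_rotvec()))
E
python3 r.py
```

```text
t 32.225 tip [-39.14  -0.04  -0.16] F mean [ 4.71 -0.06  3.05] My -0.3815322852857514 rot [0.05 0.08 0.  ]
```

```bash
sed -i 's/range(5)/range(3)/' r.py
```

>>> drive_tool(commands=[-0.8,0.17,-0.57,0,0,0,15,-0.8,0.17,-0.57,0,0,0,15,0,0,0,0,0,0,15])

```text
time_s: 32.65
position: [0.5474, -0.1432, 0.1533]
tool_rot: [0.3, 0.101, 0.948, -0.032]
wrist_force: [3.0, -0.9, 5.3]
finger_gap: 0.256
```

```bash
python3 r.py
```

```text
t 32.75 tip [-41.02  -0.05  -0.17] F mean [ 5.45 -0.85  3.12] My -0.4058271615660555 rot [0.05 0.09 0.  ]
```

>>> drive_tool(commands=[-0.8,0.17,-0.57,0,0,0,15,-0.8,0.17,-0.57,0,0,0,15,0,0,0,0,0,0,15])

```text
time_s: 33.17
position: [0.5458, -0.1429, 0.1522]
tool_rot: [0.3, 0.101, 0.948, -0.032]
wrist_force: [2.7, 0.3, 5.3]
finger_gap: 0.258
```

```bash
python3 r.py
```

```text
t 33.275 tip [-43.    -0.08  -0.17] F mean [4.91 0.58 2.45] My -0.44987195880405756 rot [0.05 0.09 0.  ]
```

>>> drive_tool(commands=[-0.8,0.17,-0.57,0,0,0,15,-0.8,0.17,-0.57,0,0,0,15,0,0,0,0,0,0,15])

```text
time_s: 33.7
position: [0.5446, -0.1425, 0.1514]
tool_rot: [0.3, 0.101, 0.948, -0.033]
wrist_force: [3.5, -0.1, 6.9]
finger_gap: 0.257
```

```bash
python3 r.py
```

```text
t 33.8 tip [-44.52  -0.03  -0.22] F mean [6.46 0.14 3.66] My -0.6933209118519775 rot [ 0.05  0.13 -0.  ]
```

>>> drive_tool(commands=[-0.8,0.17,-0.57,0,0,0,15,0,0,0,0,0,0,15])

```text
time_s: 34.1
position: [0.544, -0.1425, 0.151]
tool_rot: [0.3, 0.101, 0.948, -0.033]
wrist_force: [3.6, -0.8, 6.2]
finger_gap: 0.257
```

```bash
python3 r.py
```

```text
t 34.2 tip [-45.19  -0.02  -0.26] F mean [ 6.54 -0.13  3.56] My -0.8507562039797653 rot [ 0.06  0.15 -0.01]
```

Pad felt at about -43.5 (My stepping down). Going on 1 mm at a time; expect flat near -48.

>>> drive_tool(commands=[-0.8,0.17,-0.57,0,0,0,15,0,0,0,0,0,0,15])

```text
time_s: 34.5
position: [0.5432, -0.1423, 0.1504]
tool_rot: [0.3, 0.101, 0.948, -0.033]
wrist_force: [4.0, -0.4, 6.5]
finger_gap: 0.259
```

```bash
python3 r.py
```

```text
t 34.6 tip [-46.17  -0.03  -0.26] F mean [6.77 0.44 2.76] My -0.8445617960789971 rot [ 0.06  0.15 -0.01]
```

>>> drive_tool(commands=[-0.8,0.17,-0.57,0,0,0,15,0,0,0,0,0,0,15])

```text
time_s: 34.9
position: [0.5425, -0.1421, 0.1499]
tool_rot: [0.3, 0.101, 0.948, -0.033]
wrist_force: [3.4, -0.7, 6.1]
finger_gap: 0.259
```

```bash
python3 r.py
```

```text
t 35.0 tip [-47.14  -0.05  -0.26] F mean [ 6.44 -0.27  2.97] My -0.8447728049756963 rot [ 0.06  0.16 -0.01]
```

>>> drive_tool(commands=[-0.6,0.13,-0.43,0,0,0,15,0,0,0,0,0,0,15])

```text
time_s: 35.3
position: [0.5419, -0.142, 0.1495]
tool_rot: [0.3, 0.101, 0.948, -0.033]
wrist_force: [4.5, -0.3, 6.9]
finger_gap: 0.257
```

```bash
python3 r.py
```

```text
t 35.4 tip [-47.83  -0.04  -0.28] F mean [7.62 0.56 3.13] My -0.8921286333933871 rot [ 0.06  0.16 -0.  ]
```

>>> drive_tool(commands=[-0.4,0.09,-0.29,0,0,0,15,0,0,0,0,0,0,15])

```text
time_s: 35.7
position: [0.5415, -0.1419, 0.1492]
tool_rot: [0.3, 0.101, 0.948, -0.033]
wrist_force: [2.6, -0.8, 7.8]
finger_gap: 0.255
```

```bash
python3 r.py
```

```text
t 35.8 tip [-48.26  -0.02  -0.29] F mean [ 7.29 -0.51  4.03] My -0.9143994412650845 rot [ 0.06  0.17 -0.  ]
```

>>> drive_tool(commands=[-0.4,0.09,-0.29,0,0,0,15,0,0,0,0,0,0,15])

```text
time_s: 36.1
position: [0.5414, -0.1419, 0.1491]
tool_rot: [0.301, 0.101, 0.948, -0.033]
wrist_force: [4.3, -1.1, 8.3]
finger_gap: 0.251
```

```bash
python3 r.py
```

```text
t 36.2 tip [-48.42  -0.03  -0.33] F mean [ 8.34 -0.29  3.89] My -1.0402041374363769 rot [ 0.06  0.19 -0.01]
```

>>> drive_tool(commands=[-0.4,0.09,-0.29,0,0,0,15,0,0,0,0,0,0,15])

```text
time_s: 36.5
position: [0.5414, -0.1419, 0.1491]
tool_rot: [0.301, 0.101, 0.948, -0.033]
wrist_force: [5.2, -0.9, 9.4]
finger_gap: 0.262
```

```bash
python3 r.py
```

```text
t 36.6 tip [-48.48  -0.01  -0.41] F mean [9.53 0.13 4.12] My -1.261487159705183 rot [ 0.07  0.23 -0.01]
```

>>> drive_tool(commands=[-0.4,0.09,-0.29,0,0,0,15,0,0,0,0,0,0,15])

```text
time_s: 36.9
position: [0.5413, -0.1418, 0.1491]
tool_rot: [0.301, 0.101, 0.948, -0.033]
wrist_force: [5.8, -1.9, 8.4]
finger_gap: 0.261
```

```bash
python3 r.py
```

```text
t 37.0 tip [-48.46  -0.02  -0.45] F mean [10.44 -0.15  3.4 ] My -1.4687741573746653 rot [ 0.07  0.27 -0.01]
```

>>> drive_tool(commands=[-0.4,0.09,-0.29,0,0,0,15,0,0,0,0,0,0,15])

```text
time_s: 37.3
position: [0.5413, -0.1418, 0.1491]
tool_rot: [0.301, 0.101, 0.947, -0.033]
wrist_force: [7.0, -2.1, 9.3]
finger_gap: 0.259
```

```bash
python3 r.py
```

```text
t 37.4 tip [-48.46  -0.    -0.54] F mean [11.1  -0.28  3.25] My -1.6981617503763078 rot [ 0.07  0.31 -0.01]
```

A firm wall at -48.46: the tool stays put while the push rises to about 6 N beyond drag, well under 14 N. Now relax the push without withdrawing, then release.

>>> drive_tool(commands=[0.8,-0.17,0.57,0,0,0,15,0.8,-0.17,0.57,0,0,0,15,0.8,-0.17,0.57,0,0,0,15,0,0,0,0,0,0,15])

```text
time_s: 37.95
position: [0.5415, -0.1418, 0.1491]
tool_rot: [0.3, 0.101, 0.948, -0.032]
wrist_force: [1.7, -0.7, 5.6]
finger_gap: 0.256
```

```bash
python3 r.py
```

```text
t 38.05 tip [-48.45  -0.02  -0.14] F mean [4.47 0.19 3.79] My -0.39468119900932175 rot [ 0.05  0.08 -0.01]
```

>>> drive_tool(commands=[0.6,-0.12,0.43,0,0,0,15,0,0,0,0,0,0,15,0,0,0,0,0,0,50,0,0,0,0,0,0,50,0,0,0,0,0,0,50,0,0,0,0,0,0,50])

```text
time_s: 38.85
position: [0.5412, -0.142, 0.1487]
tool_rot: [0.299, 0.102, 0.948, -0.032]
wrist_force: [1.1, 0.4, 0.6]
finger_gap: 0.542
```

```bash
python3 r.py; python3 -c "
from g import *
print(ctrl.get_obs()['finger_gap'])"
```

```text
t 38.95 tip [-48.71  -0.15  -0.09] F mean [ 0.21  0.66 -0.17] My 0.5502004859440269 rot [ 0.05 -0.01  0.01]
0.5445467647521184
```

>>> drive_tool(commands=[-5.6,1.2,8.2,0,0,0,50,-11,2.4,16.4,0,0,0,50,-17,3.6,24.6,0,0,0,50,-17,3.6,24.6,0,0,0,50,-10,2,50,0,0,0,50,0,0,50,0,0,0,50,0,40,20,0,0,0,50,0,50,0,0,0,0,50,0,50,0,0,0,0,50,0,50,0,0,0,0,50,0,0,0,0,0,0,50])

```text
time_s: 40.38
position: [0.4858, 0.0447, 0.2756]
tool_rot: [0.295, 0.106, 0.949, -0.04]
wrist_force: [-0.9, -0.1, -0.2]
finger_gap: 0.55
```

Run:
```python
from g import *
o=ctrl.get_obs();print(o['position'],o['wrist_force'],o['time_s'],o['joint_pos'])
for n in('top','scene'):
    f=grab(n);X=cloud(f);hsv=cv2.cvtColor(f['img'],cv2.COLOR_RGB2HSV);H,Sx=hsv[...,0],hsv[...,1];Q=(X-O)@S*1000
    m=((H<6)|(H>174))&(Sx>140)&(Q[...,0]>30)&(Q[...,0]<200)&(abs(Q[...,1])<40)&(abs(Q[...,2]-22)<15);P=Q[m]
    print(n,len(P),len(P) and np.percentile(P,[1,50,99],axis=0))
    if n=='scene':
        i=cv2.cvtColor(f['img'],cv2.COLOR_RGB2BGR)[190:340,190:390];cv2.imwrite('pics/end.png',cv2.resize(i,(800,600),interpolation=cv2.INTER_CUBIC))
```

```text
[0.49 0.04 0.28] [-0.88 -0.1  -0.21] 40.375 [ 0.82  0.05 -1.26  2.24  0.85  0.56  0.26]
top 317 [[ 55.53 -11.18   9.86]
 [105.88  -0.2   22.83]
 [154.85  10.59  29.99]]
scene 211 [[ 58.39 -12.89   7.57]
 [120.36  -3.69  23.19]
 [154.23  10.43  25.95]]
```

View pics/end.png

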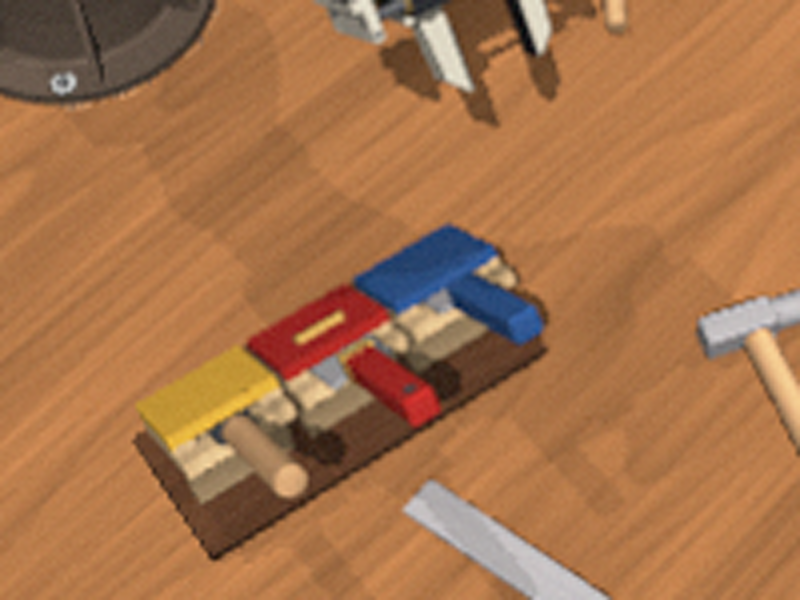

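The end view shows the scraper seated in the red pocket (handle end at (425,405)) and the gripper clear. The handle end lies at 154 mm, which is the expected 151.5 plus the roughly 3 mm offset these cameras showed earlier.

```bash
python3 -c "
from bench import ctrl
print(ctrl.hand_in())"
```

```text
the job is handed in; nothing more can be done
None
```

The scraper is in the red-topped pocket with its blade fully home, released, and the job is handed in at about 40 s of the 70 s allowed. No verdict was reported.

**How it went**
- **First grasp:** it could not reach the slot mouth, because joints 6 and 7 were sitting at the ends of their ranges (read as 0.118 and -2.7415 against the stated 0.12 and -2.74). I laid the scraper back where it had been, turned the hand half round and regrasped it. The joints were inside their ranges during the insertion.
- **Sill and roller:** I felt the sill about 0.6 mm below the camera estimate. The blade passed the roller at about 5 N of drag.
- **Pad and stop:** the pad was felt from about 44 mm inside the mouth. It yielded until a firm wall at 48.5 mm.

**Last checks**
- **Stop:** at the wall the tool did not move while the push rose to about 6 N beyond the drag. That is well under the 14 N that would shove the stop. The pad and stop values themselves cannot be read, so "flat" and "not shoved" are inferred from this.
- **Position after release:** the handle end shows about 3 mm further out in the top and scene cameras than the arm's figure. Both showed the same offset before insertion, so I take it as camera error, not spring-back.
- **Clearance:** the gripper is clear and the wrist force is near zero. In the final crop the neighbouring pockets, hammer and square look undisturbed. I did not re-check the glue bottle, jar, brush or offcut.

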